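# Put the tea things away by height in the latched two-tier rack

## Task

Press the sprung hook behind the rack's front flap down through the gap so that the flap drops open, then clear the sugar pot, the wood-lidded jar and the steel tea caddy off the turntable into the rack, each upright on the tier with the least headroom that it can stand in and far enough in that more than half of it is under the board above. Keep them upright on the way, leave the flap down, and do not disturb the tea glasses, the saucers or the teaspoons.

Things in the scene. Friction and masses are not known exactly. Their poses are not given: they have to be found in the camera images.
- rack: Fixed two-tier rack: 360 wide, 220 deep, 256 high, wood floor, two 10 thick clear boards, open in front, behind and at the sides but for uprights at the rear corners (x 170-220, |y| 180-192) and a 6 mm stop rod behind each tier (x 215). Origin: middle of the front edge of its underside. x points inward, away from the robot, y left, z up. All rack x, y, z below are in this frame, mm.
- lower_tier (a point): Point on the lower tier's floor straight below the middle of the front edge of the board over it: rack x 55, y 0, z 16. Floor: x 8 to 220, y -180 to 180. Board over it: underside z 96 (headroom 80), top z 106, from x 55 inward. An item is under it when its axis is 5 mm or more behind that edge (x over 60). Axes as the rack's.
- upper_tier (a point): Point on the upper tier's floor straight below the middle of the front edge of the top board: rack x 110, y 0, z 106. Floor (top of the lower board): x 55 to 220, y -180 to 180. Top board: underside z 246 (headroom 140), top z 256, from x 110 inward. An item is under it when its axis is 5 mm or more behind that edge (x over 115). Axes as the rack's.
- flap (a joint): Angle of the wooden flap (340 wide, 83 tall, 8 thick, up to rack z 92) that closes the lower tier's front. Hinge along its bottom at rack x 0, z 6. 0 = upright, closed (latched, up to about 0.05); a weak spring swings it open when the hook frees it; 1.55 = flat on the counter towards the robot, top face z 10, out to x -90; a keeper at y 145-163 then stands up to z 42 at x -58 to -80.
- hook (a joint): Travel of the sprung white hook that holds the flap: 0 = up, 0.014 m = fully pressed, straight down. Spring force 2 N at first, 7 N at full travel. The flap comes free at about 0.010 to 0.011 m, so press it fully down; the hook springs back up when let go. With its barb and the keeper it takes up rack y 85 to 163, x 14 to 46 at the front of the lower tier, so nothing can enter there.
- hook_top (a point): Centre of the top of the hook's white thumb plate (32 along rack x, 45 along y): when up, rack x 30, y 107.5, z 80. It lies in the 51 mm gap between the flap's inner face (x 4, top z 92) and the front edge of the lower board (x 55, top z 106). Press it down with closed fingers. The flap's steel keeper is beside it at y 145-163.
- turntable: Round wooden turntable, 284 across, top face 30 above the counter, stiff to turn; origin on its axis at counter height. It carries the pot, the jar and the caddy on its side nearest the robot, 100 mm from its axis and 60 degrees apart in any order, three tea glasses on its far side and one in its centre.
- pot: Blue ceramic sugar pot with screw lid and small knob: 58 diameter straight body up to z 44, 60 diameter lid from 44 to 53, knob to 62 total height; 0.26 kg. Origin at the centre of its underside, z up. Round, so its yaw does not matter.
- jar: White ceramic cylindrical jar with flat pale wood lid: 54 diameter, 94 total height (lid 52 diameter above 78); 0.28 kg. Origin at the centre of its underside, z up. Too tall for the lower tier.
- caddy: Plain stainless steel tea caddy, cylinder 56 diameter, 120 high; 0.24 kg. Origin at the centre of its underside, z up. Too tall for the lower tier.
- glass1: Bystander: thin-waisted clear tea glass, 90 tall, 52 across the mouth, 35 at the waist, 47 at the foot; origin at the centre of its underside. It stands on the turntable. Not part of the job: leave it where it stands.
- glass2: Bystander: thin-waisted clear tea glass, 90 tall, 52 across the mouth, 35 at the waist, 47 at the foot; origin at the centre of its underside. It stands on the turntable. Not part of the job: leave it where it stands.
- glass3: Bystander: thin-waisted clear tea glass, 90 tall, 52 across the mouth, 35 at the waist, 47 at the foot; origin at the centre of its underside. It stands on the turntable. Not part of the job: leave it where it stands.
- glass4: Bystander: thin-waisted clear tea glass, 90 tall, 52 across the mouth, 35 at the waist, 47 at the foot; origin at the centre of its underside. It stands on the turntable. Not part of the job: leave it where it stands.
- glass5: Bystander: thin-waisted clear tea glass, 90 tall, 52 across the mouth, 35 at the waist, 47 at the foot; origin at the centre of its underside. It stands on the rack's upper tier. Not part of the job: leave it where it stands.
- saucers: Bystander: stack of three white saucers, 90 across, 25 high, on the rack's lower tier; origin at the centre of its underside. Not part of the job: leave it where it stands.
- spoon1: Bystander: teaspoon lying flat on the counter, 135 long, origin under its middle, bowl towards its +x. Not part of the job: leave it where it stands.
- spoon2: Bystander: teaspoon lying flat on the counter, 135 long, origin under its middle, bowl towards its +x. Not part of the job: leave it where it stands.

How it is judged (in metres and radians):
On the way, in this order (a step that is already met when the one before it is completed fails the run):
1. the hook is pressed down (value of joint hook above 0.0095 m), for 0.02 s.
2. the flap has dropped open (value of joint flap above 1.3 rad), for 0.2 s.
At the end, for the whole second after the job is handed in: The flap is down (over 1.3 rad). The pot stands on the rack's lower tier, the jar and the caddy on its upper tier: each upright (within 0.08 rad), its underside within 6 mm of that tier's floor, its axis at least 5 mm behind the front edge of the board above, within the rack's width, at rest (value of joint flap above 1.3 rad and x of pot in the frame of rack between 0.06 and 0.188 m and y of pot in the frame of rack between -0.172 and 0.172 m and z of pot in the frame of rack between 0.01 and 0.022 m and angle between each of pot, jar, caddy's own z axis and vertical below 0.08 rad and linear speed of each of pot, jar, caddy below 0.02 m/s and x of jar in the frame of rack between 0.115 and 0.188 m and y of jar in the frame of rack between -0.172 and 0.172 m and z of jar in the frame of rack between 0.1 and 0.112 m and x of caddy in the frame of rack between 0.115 and 0.188 m and y of caddy in the frame of rack between -0.172 and 0.172 m and z of caddy in the frame of rack between 0.1 and 0.112 m); the robot touches nothing.
It fails at once if a tea glass, the saucers or a teaspoon is shifted more than 25 mm (distance of any of glass1, glass2, glass3, glass4, glass5, saucers, spoon1, spoon2 from where it was at the start of the episode above 0.025 m).
It fails at once if a tea glass is tipped more than 0.4 rad (angle between any of glass1, glass2, glass3, glass4, glass5's own z axis and vertical above 0.4 rad).
It fails at once if the pot, jar or caddy is tipped more than 0.6 rad (angle between any of pot, jar, caddy's own z axis and vertical above 0.6 rad).
It also fails if it takes over 72 s, if anything falls off the work surface, if the arm or the gripper's body presses on something with over 40 N, if the wrist force passes 120 N, or if a joint passes its speed limit or range.

## Robot

A 6-joint arm with a two-finger parallel gripper is mounted at the origin on the work surface. World frame = base frame: x ahead of the robot, y to its left, z up, the work surface at z = 0. Lengths are in mm, angles in rad, forces in N, time in s.
With the tool pointing down it reaches from about 350 to 975 mm from the base axis. Payload 7.1 kg.
Tool frame: the origin (TCP) lies on the front face of the gripper's body, between the roots of the fingers; the fingertips stand 80 mm ahead of it and the grasp point (between the pads) lies 61 mm ahead of it (env.tips_ahead is the distance from the TCP to the fingertips, in mm); z points along the fingers, y is the direction in which the jaws open and shut (so a half turn about z gives the same grasp; the last joint's range is limited). The gripper opens to 88 mm and grips with 3 to 60 N. Pads are 20 mm wide; open, the fingers measure 115 mm over their backs; the gripper's body (75 mm by 178 mm) begins 61 mm behind the grasp point.
Start: joints at [1.321, 0.423, 1.63, -0, 1.089, -0.019], TCP at [142.942, 608.419, 302.675] pointing down, gripper open.
Joint ranges: [-3, 3], [-0.9, 2.11], [0.09, 2.58], [-1.31, 4.45], [0.11, 2.69], [-2.54, 2.54]. Speed limits (rad/s): [2.39, 2.39, 3.01, 3.14, 3.14, 3.14].

## Interface

Orientations are given as a unit quaternion [x, y, z, w].
In Python, from station import env, set_gripper, viewer, workorder gives the robot as it stands. Calls block until the motion is done:
- env.reach(position, orientation): joint-space move of the TCP to a pose.
- env.move_l(position, rot=None, rate=150, f_stop=None): straight line of the TCP; rot=None keeps the orientation; rate is the mean speed in mm/s. With f_stop (N) it stops when the force on the tool has changed by that much, and returns True; else False.
- env.move_joints(angles): joint-space move.
- set_gripper(opening): finger opening in mm; the grip force is fixed at half the most; returns when the fingers have stopped.
- env.hold(seconds).
- env.ik(position, orientation): joint angles nearest the present ones, or None.
- env.read_state(): the state.
- viewer.camera(name): name is "scene" or "top" or "wrist"; returns the picture (480x640x3 uint8, blue, green, red); there is no depth.
- viewer.camera_params(name): a dict with "fx", "fy", "cx", "cy" (pixels), "dist" ([k1, k2, p1, p2, k3] as OpenCV has them; the pictures are not rectified), "pose" (4x4, takes a point from camera to world coordinates); the wrist camera has in their place "tool_from_camera" (4x4, takes a point from camera to tool coordinates, whose origin is the TCP and whose axes are the flange's). Camera axes: x right, y up, looking along -z (the intrinsics and any distortion apply to the point x, -y, -z); pixel columns grow to the right and rows downward; lengths in mm; the calibration is good to about 2 mm. A picture is of the moment at which its call begins: read the wrist's pose just before it. camera_params takes no time and is no camera call.
A pose or a line that the arm cannot do raises env.IKError and nothing moves.
- workorder.sign_off(): hands the job in, once; it reports no verdict.
The state is a dict: "time_s": time; "qpos": joint angles; "dq": joint speeds; "tau": joint torques, N m; "tool_pos": TCP position; "orientation": TCP orientation; "force": force on the tool from outside, world axes, zero at the start; "wrist_torque": the same for the moment, N m; "width": finger opening in mm.
Only numpy, scipy, OpenCV 4.12 (cv2) and the standard library are available. Lean on these libraries where they do the work, as an engineer would, in place of code of your own. Each camera call takes 0.05 s, during which the arm holds its last target.

## Working session

There is one attempt and no reset: what is moved stays moved. The work goes in short steps, each a Python script; the robot and the scene stay as the last script left them, time stands still between calls to the robot, and variables do not carry over. Pictures are saved under pics/ and viewed, and the job is handed in when it is done.

```bash
ls; mkdir -p pics; python3 - <<'E'
from station import env, set_gripper, viewer, workorder
import cv2,numpy as np
np.set_printoptions(suppress=True,precision=3)
print(env.read_state())
for n in("scene","top","wrist"):
    cv2.imwrite(f"pics/a_{n}.png",viewer.camera(n)); print(n,viewer.camera_params(n))
E
```

```text
pics
{'time_s': 0.0, 'qpos': array([ 1.321,  0.424,  1.631, -0.   ,  1.089, -0.019]), 'dq': array([-0.   , -0.   ,  0.001, -0.002,  0.   ,  0.001]), 'tau': array([  0.   , -54.461, -27.368,   0.064,   0.022,  -0.   ]), 'tool_pos': array([142.87 , 608.017, 301.903]), 'orientation': array([ 0.115,  0.993, -0.001, -0.   ]), 'force': array([-1.197,  0.905, -0.73 ]), 'wrist_torque': array([-0.013, -0.019, -0.031]), 'width': 88.19114634634292}
scene {'fx': 453.87375225428303, 'fy': 453.87375225428303, 'cx': 322.33373732962986, 'cy': 235.629059527447, 'dist': array([0.038, 0.   , 0.   , 0.   , 0.   ]), 'pose': array([[ -0.908,  -0.381,   0.172, 710.605],
       [  0.418,  -0.829,   0.371, 342.474],
       [  0.001,   0.409,   0.912, 791.93 ],
       [  0.   ,   0.   ,   0.   ,   1.   ]])}
top {'fx': 575.5549199971654, 'fy': 575.5549199971654, 'cx': 314.01365446041973, 'cy': 244.8015849918327, 'dist': array([-0.109,  0.   ,  0.   ,  0.   ,  0.   ]), 'pose': array([[   0.02 ,    0.989,   -0.145,  446.824],
       [  -0.999,    0.016,   -0.031,   48.518],
       [  -0.028,    0.145,    0.989, 1252.188],
       [   0.   ,    0.   ,    0.   ,    1.   ]])}
wrist {'fx': 396.7005140173235, 'fy': 396.7005140173235, 'cx': 323.99873688586746, 'cy': 243.6800156763035, 'dist': array([0.021, 0.   , 0.   , 0.   , 0.   ]), 'tool_from_camera': array([[  0.   ,   0.959,   0.283,  78.119],
       [  1.   ,  -0.   ,   0.   ,   0.364],
       [  0.   ,   0.283,  -0.959, -83.558],
       [  0.   ,   0.   ,   0.   ,   1.   ]])}
```

View pics/a_scene.png

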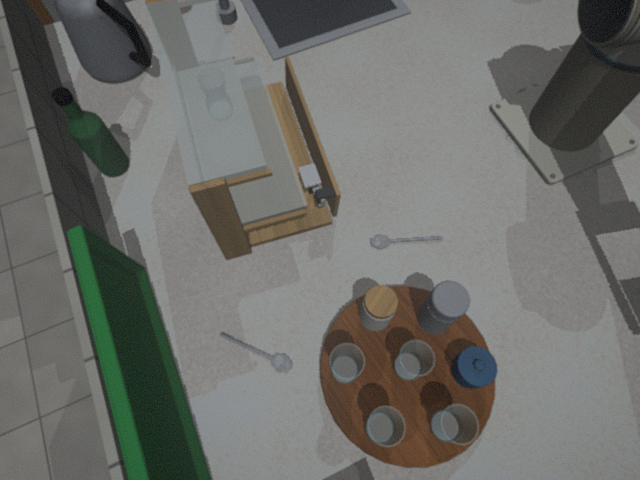

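View pics/a_top.png

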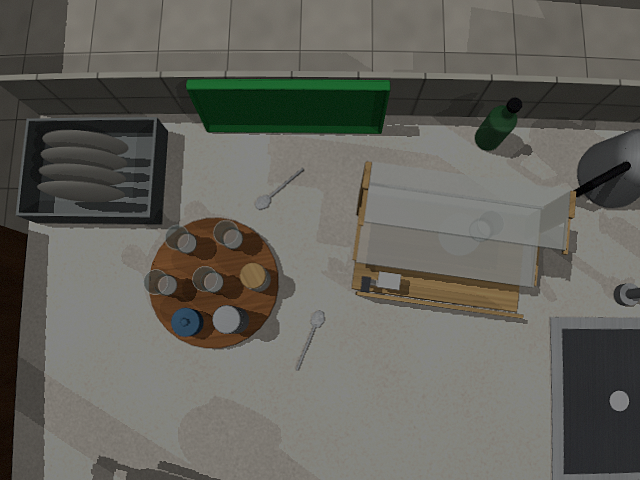

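View pics/a_wrist.png

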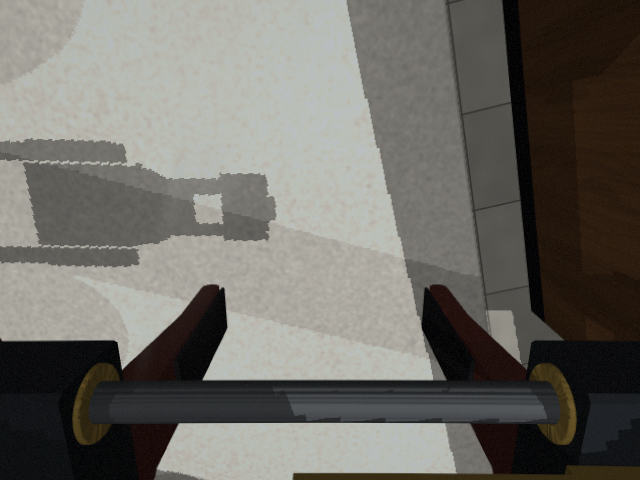

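The scene view shows the turntable (about (408,375)) with the jar (380,302), caddy (450,302) and pot (475,367). The rack's flap is upright, with the white hook at (308,176). The top view shows the jar (253,277), caddy (228,320), pot (187,322) and hook (388,281). Next I zoom in for exact points.

```bash
cat > h.py <<'E'
import numpy as np, cv2
np.set_printoptions(suppress=True,precision=2)
from scipy.spatial.transform import Rotation as R
def ray(P,uv,pose=None):
    K=np.array([[P['fx'],0,P['cx']],[0,P['fy'],P['cy']],[0,0,1]])
    n=cv2.undistortPoints(np.array([[uv]],float),K,P['dist'])[0,0]
    T=P['pose'] if pose is None else pose
    d=T[:3,:3]@np.array([n[0],-n[1],-1]); return T[:3,3],d/np.linalg.norm(d)
def plane(P,uv,z,pose=None):
    o,d=ray(P,uv,pose); return o+d*(z-o[2])/d[2]
def tri(rays):
    A=np.zeros((3,3));b=np.zeros(3)
    for o,d in rays:
        M=np.eye(3)-np.outer(d,d);A+=M;b+=M@o
    p=np.linalg.solve(A,b); return p,[np.linalg.norm((np.eye(3)-np.outer(d,d))@(p-o)) for o,d in rays]
def proj(P,X,pose=None):
    T=P['pose'] if pose is None else pose
    c=T[:3,:3].T@(np.asarray(X,float)-T[:3,3]); c=np.array([c[0],-c[1],-c[2]])
    K=np.array([[P['fx'],0,P['cx']],[0,P['fy'],P['cy']],[0,0,1]])
    return cv2.projectPoints(c[None],np.zeros(3),np.zeros(3),K,P['dist'])[0][0,0]
E
python3 - <<'E'
import cv2
s=cv2.imread('pics/a_scene.png');t=cv2.imread('pics/a_top.png')
def c(im,x,y,w,h,k,n): cv2.imwrite(n,cv2.resize(im[y:y+h,x:x+w],None,fx=k,fy=k,interpolation=cv2.INTER_CUBIC))
c(s,170,40,200,225,2.6,'pics/c1.png') if 0 else c(s,165,40,195,225,2.6,'pics/c1.png')
c(t,340,150,250,180,3.2,'pics/c2.png')
c(s,310,270,200,200,3,'pics/c3.png')
c(t,135,205,160,150,4,'pics/c4.png')
E
```

```text
(no output)
```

View pics/c1.png

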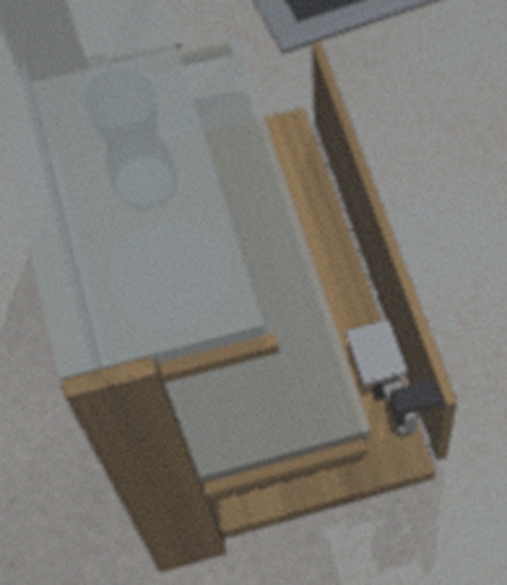

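View pics/c2.png

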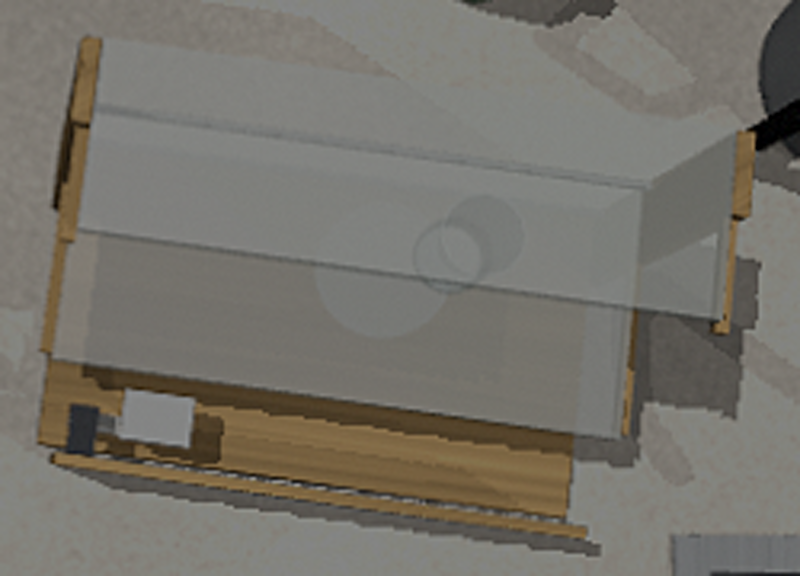

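View pics/c3.png

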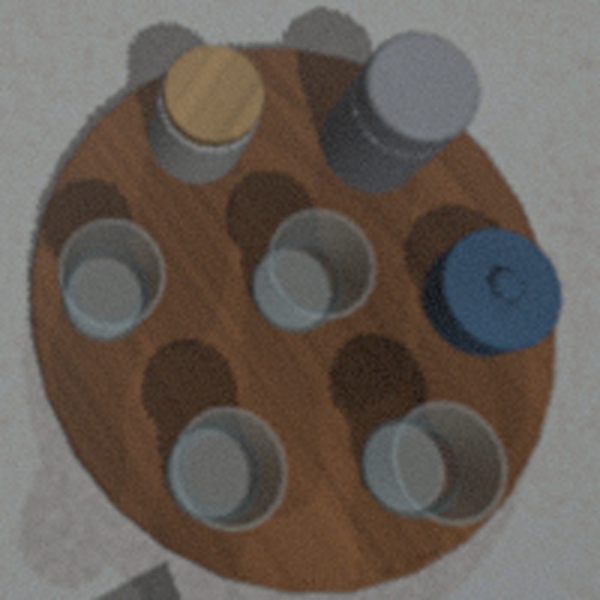

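View pics/c4.png

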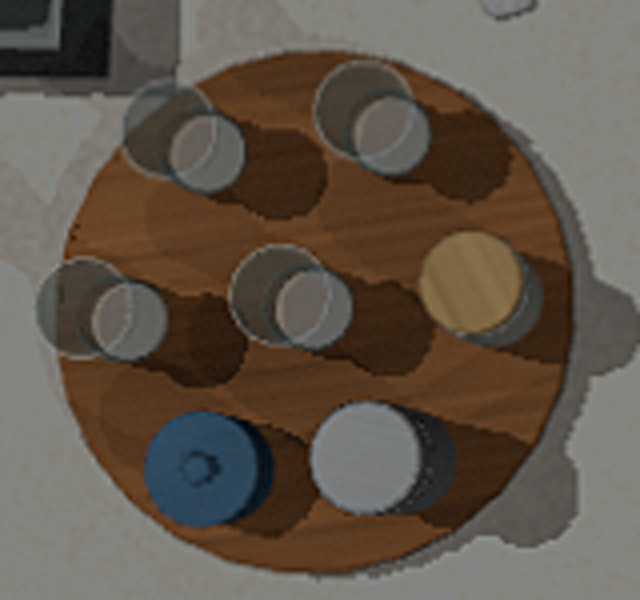

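```bash
cat > m1.py <<'E'
from station import viewer
from h import *
S=viewer.camera_params('scene');T=viewer.camera_params('top')
def f(p,k,o): return [(p[0]+.5)/k-.5+o[0],(p[1]+.5)/k-.5+o[1]]
c1=lambda p:f(p,2.6,(165,40));c2=lambda p:f(p,3.2,(340,150));c3=lambda p:f(p,3,(310,270));c4=lambda p:f(p,4,(135,205))
D={'jar':(c3((214,96)),c4((471,283)),124),'caddy':(c3((424,87)),c4((364,458)),150),'knob':(c3((510,283)),c4((203,466)),92),
'hook':(c1((377,353)),c2((158,418)),80),
'flapR':(c1((318,45)),c2((587,533)),92),'flapL':(c1((455,403)),c2((52,459)),92),
'lbL':(c1((368,434)),c2((50,359)),106),'tbL':(c1((268,328)),c2((78,231)),256),
'tbR':(c1((180,45)),c2((721,320)),256),'lbR':(c1((232,50)),c2((622,438)),106)}
for k,(s,t,z) in D.items():
    p,e=tri([ray(S,s),ray(T,t)]); print(k,p,'res',np.array(e),'S',plane(S,s,z)[:2],'T',plane(T,t,z)[:2])
E
python3 m1.py
```

```text
jar [548.9  205.42 118.38] res [0.75 0.75] S [549.71 207.08] T [548.93 204.12]
caddy [461.12 249.99 148.32] res [0.52 0.52] S [461.42 250.62] T [461.42 249.27]
knob [454.78 344.06  92.59] res [2.38 2.38] S [453.1  346.01] T [456.07 342.14]
hook [547.09 -69.15  76.52] res [1.25 1.25] S [546.89 -66.37] T [547.83 -69.5 ]
flapR [ 476.92 -340.35   87.4 ] res [1.59 1.59] S [ 477.19 -334.84] T [ 478.15 -339.68]
flapL [518.96  -1.12  93.86] res [0.94 0.94] S [517.72  -1.44] T [519.83  -1.77]
lbL [582.3    0.38 101.2 ] res [0.33 0.33] S [583.45   2.56] T [581.46   0.76]
tbL [634.43  -7.23 251.81] res [1.36 1.36] S [633.91  -3.7 ] T [634.85  -7.66]
tbR [ 593.21 -423.95   70.06] res [28.39 28.39] S [ 607.13 -210.17] T [ 591.21 -363.62]
lbR [ 538.64 -366.59   83.53] res [0.44 0.44] S [ 543.74 -343.82] T [ 537.25 -358.83]
```

```bash
cat >> h.py <<'E'
yaw=-0.1225; RO=np.array([504.5,-172.0,0.])
XR=np.array([np.cos(yaw),np.sin(yaw),0]);YR=np.array([-np.sin(yaw),np.cos(yaw),0])
def r2w(p): return RO+XR*p[0]+YR*p[1]+np.array([0,0,p[2]])
def w2r(p): d=np.asarray(p)-RO; return np.array([d@XR,d@YR,d[2]])
def ori(head,tilt):
    """tool z: heading in world rad, pitched down by tilt from horizontal; tool x up/back"""
    z=np.array([np.cos(head)*np.cos(tilt),np.sin(head)*np.cos(tilt),-np.sin(tilt)])
    y=np.array([np.sin(head),-np.cos(head),0]); x=np.cross(y,z)
    return R.from_matrix(np.c_[x,y,z]).as_quat(),z
E
cat > m2.py <<'E'
from m1 import *
from station import env
print('glass5 foot',w2r(plane(T,c2((450,257)),106)),'mouth',w2r(plane(T,c2((483,236)),196)))
print('saucer',w2r(plane(T,c2((383,275)),41)))
for n,p,z in(('ctr foot',(314,308),30),('ctr mouth',(279,294),120),('gL foot',(130,320),30),('gTL foot',(207,152),30),('gTR',(392,134),30),('tt',(319,313),30)): print(n,plane(T,c4(p),z))
for n,p in(('sp1 a',(318,316)),('sp1 b',(298,368)),('sp2 a',(262,203)),('sp2 b',(303,169))): print(n,plane(T,p,3))
for nm,p in(('hook',r2w((29,107,80))),):
  for t in (70,80,90):
    q,z=ori(yaw,np.radians(t)); print(nm,t,env.ik(p-80*z,q))
for nm,p in(('low',r2w((80,-60,46))),('up',r2w((130,100,156))),('up',r2w((130,-130,166)))):
  for t in(10,25,35):
    q,z=ori(yaw,np.radians(t)); print(nm,t,env.ik(p-61*z,q))
for nm,p in(('jar',(549,205,80)),('caddy',(461,250,90)),('pot',(455,343,60))):
  for h in range(-30,100,15):
    q,z=ori(np.radians(h),np.radians(25)); print(nm,h,env.ik(np.array(p)-61*z,q))
E
python3 m2.py | tail -n +11
```

```text
glass5 foot [154.58 -61.39 106.  ] mouth [150.95 -58.03 196.  ]
saucer [149.72 -33.44  41.  ]
ctr foot [542.33 301.39  30.  ]
ctr mouth [541.91 300.71 120.  ]
gL foot [533.71 401.7   30.  ]
gTL foot [625.96 364.11  30.  ]
gTR [637.44 262.97  30.  ]
tt [539.7  298.56  30.  ]
sp1 a [474.51  75.53   3.  ]
sp1 b [362.69 116.14   3.  ]
sp2 a [721.86 205.12   3.  ]
sp2 b [801.12 115.54   3.  ]
hook 70 [-0.15  0.45  2.11  0.05  0.23  1.5 ]
hook 80 [-0.15  0.47  2.    0.01  0.49  1.53]
hook 90 [-0.15  0.52  1.88 -0.    0.74  1.55]
low 10 [-0.65  1.1   2.18  2.62  1.52 -1.64]
low 25 [-0.62  0.92  2.21  2.64  1.12 -1.56]
low 35 [-0.59  0.8   2.19  2.62  0.83 -1.48]
up 10 [-0.18  0.82  2.26  3.08  1.33 -1.57]
up 25 [-0.18  0.63  2.24  3.08  0.86 -1.55]
up 35 [-0.17  0.53  2.19  3.06  0.54 -1.53]
up 10 [-0.73  0.8   2.12  2.5   1.21 -1.43]
up 25 [-0.7   0.64  2.1   2.39  0.81 -1.27]
up 35 [-0.67  0.56  2.05  2.2   0.56 -1.05]
jar -30 None
jar -15 [ 0.72  0.83  2.18  4.18  1.06 -1.7 ]
jar 0 [ 0.59  0.84  2.28  3.74  1.12 -1.58]
jar 15 [ 0.4   0.85  2.33  3.28  1.18 -1.56]
jar 30 [ 0.19  0.85  2.3
[... 231 characters left out ...]
6  0.8   2.23  4.42  1.1  -1.68]
caddy 0 [ 0.86  0.82  2.35  3.99  1.16 -1.54]
caddy 15 [ 0.68  0.86  2.44  3.53  1.28 -1.51]
caddy 30 [ 0.42  0.88  2.46  3.05  1.33 -1.59]
caddy 45 [ 0.19  0.85  2.42  2.57  1.25 -1.65]
caddy 60 [ 0.03  0.82  2.33  2.13  1.14 -1.58]
caddy 75 [-0.04  0.8   2.21  1.73  1.11 -1.43]
caddy 90 [-0.05  0.81  2.06  1.4   1.17 -1.28]
pot -30 None
pot -15 None
pot 0 [ 1.03  0.88  2.19  4.2   1.1  -1.64]
pot 15 [ 0.91  0.9   2.29  3.77  1.17 -1.54]
pot 30 [ 0.71  0.92  2.35  3.32  1.26 -1.55]
pot 45 [ 0.49  0.92  2.35  2.86  1.25 -1.61]
pot 60 [ 0.31  0.9   2.29  2.41  1.16 -1.6 ]
pot 75 [ 0.2   0.88  2.18  1.99  1.1  -1.49]
pot 90 [ 0.15  0.88  2.05  1.61  1.11 -1.33]
```

Heights check out: caddy top 148 mm, knob 93, jar top 118, hook 77 and flap top 90–94, against 150, 92, 124, 80 and 92 expected. The turntable geometry is also consistent, about 100 mm radius around (542,301). Next I hover over the hook with closed fingers and check it in the wrist camera.

```bash
cat > p1.py <<'E'
from station import env, set_gripper, viewer
from h import *
set_gripper(0)
q,z=ori(yaw,np.radians(80))
env.reach(r2w((29,107,190))-80*z,q)
st=env.read_state()
im=viewer.camera('wrist'); cv2.imwrite('pics/w1.png',im)
print(st['time_s'],st['tool_pos'],st['qpos'],st['width'],st['force'])
np.savez('w1.npz',p=st['tool_pos'],q=st['orientation'])
E
python3 p1.py
```

```text
4.2667 [532.75 -67.07 268.83] [-0.15  0.29  1.94  0.01  0.74  1.54] 0.5343540287158154 [ 0.58 -1.03  0.61]
```

View pics/w1.png

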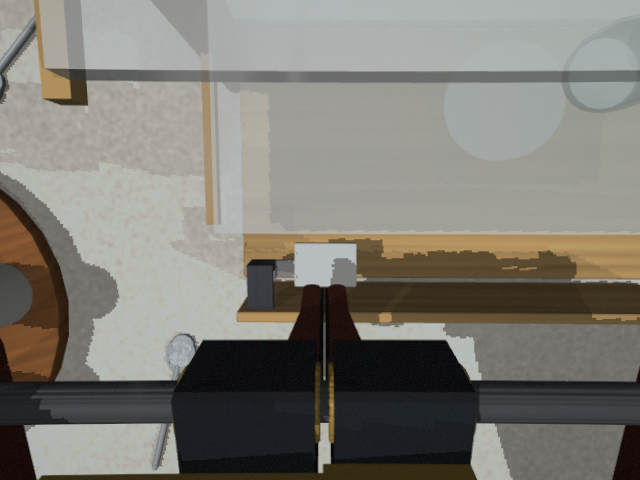

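The wrist view shows the plate at (294–357, 242–287), the flap edge along y≈310 and the fingertips in line at (324,290). I'll measure it.

```bash
cat > m3.py <<'E'
from m1 import *
W=viewer.camera_params('wrist'); d=np.load('w1.npz')
Tw=np.eye(4);Tw[:3,:3]=R.from_quat(d['q']).as_matrix();Tw[:3,3]=d['p']; Tc=Tw@W['tool_from_camera']
im=cv2.imread('pics/w1.png')
p=(325.5,264.5)
print('hook',w2r(plane(W,p,80,Tc)))
t,e=tri([ray(W,p,Tc),ray(T,D['hook'][1]),ray(S,D['hook'][0])]);print(w2r(t),e)
print('lb front-left',w2r(plane(W,(213,233),106,Tc)))
print('tb front ',w2r(plane(W,(320,82),246,Tc)),w2r(plane(W,(320,70),256,Tc)))
print('lb front',w2r(plane(W,(320,234),106,Tc)),w2r(plane(W,(620,235),106,Tc)),w2r(plane(W,(213,234),106,Tc)))
print('saucer',w2r(plane(W,(506,98),41,Tc)),'glass foot',w2r(plane(W,(602,75),106,Tc)))
E
python3 m3.py|tail -8
```

```text
tbR [ 593.21 -423.95   70.06] res [28.39 28.39] S [ 607.13 -210.17] T [ 591.21 -363.62]
lbR [ 538.64 -366.59   83.53] res [0.44 0.44] S [ 543.74 -343.82] T [ 537.25 -358.83]
hook [ 29.76 106.83  80.  ]
[ 29.51 107.07  76.33] [np.float64(0.4373599188876726), np.float64(1.3651811166898826), np.float64(1.1628243075668756)]
lb front-left [ 54.77 180.42 106.  ]
tb front  [110.1  109.25 246.  ] [110.28 109.15 256.  ]
lb front [ 54.23 110.58 106.  ] [ 53.79 -83.53 106.  ] [ 54.12 180.44 106.  ]
saucer [155.63 -34.45  41.  ] glass foot [153.02 -63.73 106.  ]
```

The rack frame is confirmed within about 1 mm (hook at 29.8,106.8 and board corner at 54.8,180.4). Pressing the hook.

```bash
cat > p2.py <<'E'
from station import env, set_gripper, viewer
from h import *
q,z=ori(yaw,np.radians(80))
T=lambda zz: r2w((29,107,zz))-80*z
env.move_l(T(90),q,rate=150)
print(env.move_l(T(70),q,rate=40,f_stop=12), env.read_state()['force'])
print(env.move_l(T(62),q,rate=20,f_stop=14))
st=env.read_state();print(st['force'],w2r(st['tool_pos']+80*z))
env.hold(0.3)
env.move_l(T(190),q,rate=200)
cv2.imwrite('pics/w2.png',viewer.camera('wrist'));cv2.imwrite('pics/s2.png',viewer.camera('scene'))
print(env.read_state()['time_s'])
E
python3 p2.py
```

```text
False [ 1.59 -0.14  6.44]
True
[-4.36  0.75 13.83] [ 30.1  106.98  67.45]
7.25
```

View pics/s2.png

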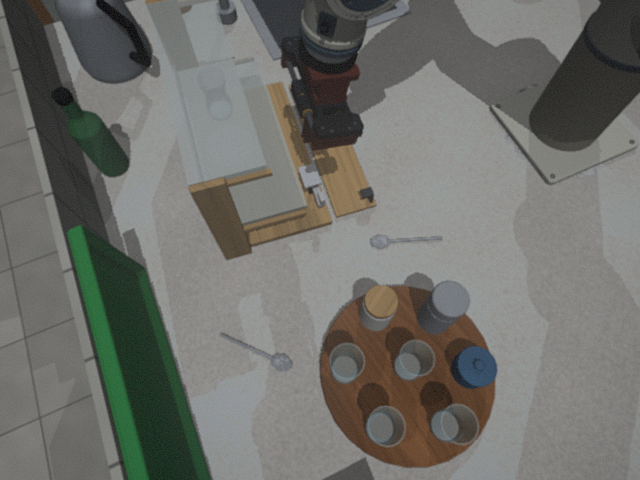

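View pics/w2.png

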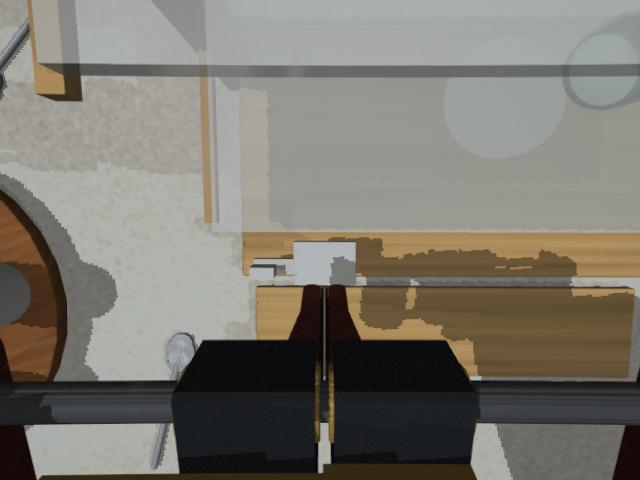

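The flap lies flat (view around (350,180)) and the hook is back up. Now the caddy.

```bash
cat > p3.py <<'E'
from station import env, set_gripper, viewer
from h import *
q,z=ori(0.0,np.radians(85))
env.reach([430,40,420],q)
h=np.radians(31); q,z=ori(h,np.radians(25)); g=np.array([461.3,250,98.])
fw=np.array([np.cos(h),np.sin(h),0])
env.reach(g-fw*70+[0,0,120]-61*z,q)
set_gripper(78)
st=env.read_state();np.savez('w3.npz',p=st['tool_pos'],q=st['orientation'])
cv2.imwrite('pics/w3.png',viewer.camera('wrist'))
print(st['time_s'],st['qpos'],st['tool_pos'],g-fw*70+[0,0,120]-61*z,env.read_state()['width'])
E
python3 p3.py
```

```text
Traceback (most recent call last):
  File "p3.py", line 7, in <module>
    env.reach(g-fw*70+[0,0,120]-61*z,q)
    ~~~~~~~~~^^^^^^^^^^^^^^^^^^^^^^^^^^
station.IKError: the arm cannot take that pose within its joint ranges
```

```bash
python3 - <<'E'
from station import env
from h import *
for nm,g,hs in(('caddy',(461.3,250,98.),(20,31,45,60)),('jar',(549,205.5,82),(30,45,60,90)),('pot',(455,343.5,60),(0,15,30,45))):
 for hd in hs:
  h=np.radians(hd);q,z=ori(h,np.radians(25));fw=np.array([np.cos(h),np.sin(h),0])
  print(nm,hd,[(b,dz) for b in(0,30,50,70) for dz in(0,50,100,150) if env.ik(np.array(g)-fw*b+[0,0,dz]-61*z,q) is not None])
q,z=ori(yaw,np.radians(25))
for p in((135,38,180),(82,-120,50),(135,132,170)):
  print(p,[(b,dz) for b in(0,40,80,120,160) for dz in(0,50,100) if env.ik(r2w((p[0]-b,p[1],p[2]+dz))-61*z,q) is not None])
E
```

```text
caddy 20 [(0, 0), (0, 50), (0, 100), (0, 150), (30, 0), (30, 50), (30, 100), (30, 150), (50, 0), (50, 50), (50, 150)]
caddy 31 [(0, 0), (0, 50), (0, 100), (0, 150), (30, 0), (30, 50), (30, 100), (30, 150), (50, 0)]
caddy 45 [(0, 0), (0, 50), (0, 100), (0, 150), (30, 0), (30, 50), (30, 100), (30, 150), (50, 0), (50, 50), (50, 100), (50, 150), (70, 0), (70, 50), (70, 100), (70, 150)]
caddy 60 [(0, 0), (0, 50), (0, 100), (0, 150), (30, 0), (30, 50), (30, 100), (30, 150), (50, 0), (50, 50), (50, 100), (50, 150), (70, 0), (70, 50), (70, 100), (70, 150)]
jar 30 [(0, 0), (0, 50), (0, 100), (0, 150), (30, 0), (30, 50), (30, 100), (30, 150), (50, 0), (50, 50), (50, 100), (50, 150), (70, 0), (70, 50), (70, 100), (70, 150)]
jar 45 [(0, 0), (0, 50), (0, 100), (0, 150), (30, 0), (30, 50), (30, 100), (30, 150), (50, 0), (50, 50), (50, 100), (50, 150), (70, 0), (70, 50), (70, 100), (70, 150)]
jar 60 [(0, 0), (0, 50), (0, 100), (0, 150), (30, 0), (30, 50), (30, 100), (30, 150), (50, 0), (50, 50), (50, 100), (50, 150), (70, 0), (70, 50), (70, 100), (70, 150)]
jar 90 [(0, 0), (0, 50), (0, 100), (0, 15
[... 572 characters left out ...]
), (70, 100), (70, 150)]
pot 45 [(0, 0), (0, 50), (0, 100), (0, 150), (30, 0), (30, 50), (30, 100), (30, 150), (50, 0), (50, 50), (50, 100), (50, 150), (70, 0), (70, 50), (70, 100), (70, 150)]
(135, 38, 180) [(0, 0), (0, 50), (0, 100), (40, 0), (40, 50), (40, 100), (80, 0), (80, 50), (80, 100), (120, 0), (120, 50), (120, 100), (160, 0), (160, 50), (160, 100)]
(82, -120, 50) [(0, 0), (0, 50), (0, 100), (40, 0), (40, 50), (40, 100), (80, 0), (80, 50), (80, 100), (120, 0), (120, 50), (120, 100), (160, 0), (160, 50), (160, 100)]
(135, 132, 170) [(0, 0), (0, 50), (0, 100), (40, 0), (40, 50), (40, 100), (80, 0), (80, 50), (80, 100), (120, 0), (120, 50), (120, 100), (160, 0), (160, 50), (160, 100)]
```

```bash
sed -i 's/^q,z=ori(0.0.*$//;s/^env.reach(\[430.*$//;s/radians(31)/radians(45)/' p3.py; python3 p3.py
```

```text
11.9583 [ 0.01  0.4   2.57  2.3   1.01 -1.43] [372.74 161.42 243.79] [372.71 161.41 243.78] 77.87218588028068
```

View pics/w3.png

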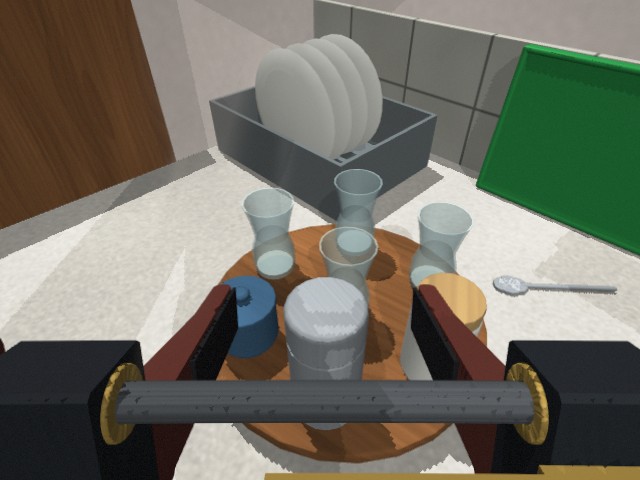

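The caddy is centred between the fingers (top centre (327,311)), with the pot knob at (241,292) and the jar lid at (452,302). I'll triangulate with the top view.

```bash
cat > m4.py <<'E'
from m1 import *
W=viewer.camera_params('wrist'); d=np.load('w3.npz')
Tw=np.eye(4);Tw[:3,:3]=R.from_quat(d['q']).as_matrix();Tw[:3,3]=d['p']; Tc=Tw@W['tool_from_camera']
for n,p,k,z in(('caddy',(327,311),'caddy',150),('jar',(452,302),'jar',124),('pot',(241,292),'knob',92)):
    print(n,plane(W,p,z,Tc),tri([ray(W,p,Tc),ray(T,D[k][1]),ray(S,D[k][0])]))
E
python3 m4.py|tail -3
```

```text
caddy [458.77 245.64 150.  ] (array([460.94, 249.43, 145.85]), [np.float64(1.3646391651652103), np.float64(0.7935327736790673), np.float64(1.2316653940131528)])
jar [545.18 201.22 124.  ] (array([549.22, 204.55, 118.73]), [np.float64(1.8483603765485401), np.float64(0.34379465086277067), np.float64(1.6606288757381638)])
pot [454.63 345.57  92.  ] (array([454.6 , 344.24,  92.94]), [np.float64(0.6410176238897891), np.float64(2.6935630746155548), np.float64(2.072153164356043)])
```

```bash
cat > p4.py <<'E'
from station import env, set_gripper, viewer
from h import *
h=np.radians(45); q,z=ori(h,np.radians(25)); g=np.array([461,249.5,98.])
fw=np.array([np.cos(h),np.sin(h),0])
env.move_l(g-fw*70-61*z,q,rate=150)
print(env.move_l(g-61*z,q,rate=100,f_stop=10))
set_gripper(40); st=env.read_state(); print(st['width'],st['force'],w2r(st['tool_pos']))
env.move_l(g+[0,0,20]-61*z,q,rate=60)
cv2.imwrite('pics/w4.png',viewer.camera('scene'))
st=env.read_state();print(st['width'],st['force'],st['time_s'])
E
python3 p4.py
```

```text
False
55.41699015065611 [ 0.08 -1.23 -0.64] [-128.63  369.2   123.64]
55.57472786830999 [ 0.39 -0.18 -2.71] 14.825
```

View pics/w4.png

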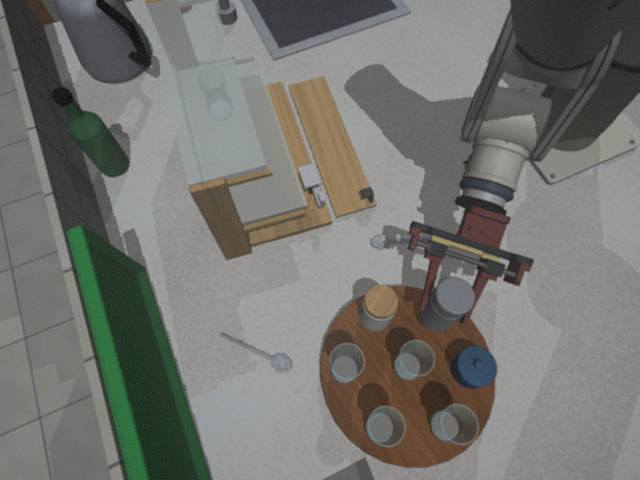

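```bash
cat > place.py <<'E'
from station import env, set_gripper, viewer
from h import *
def carry(via_from, target, zc, opening):
    """target: rack xyz of the grasp point when standing; zc carry height above that"""
    q,z=ori(yaw,np.radians(25)); t=np.array(target,float)
    pre=np.array([min(t[0]-110,0),t[1],t[2]+zc])
    P=lambda r: r2w(r)-61*z
    env.move_l(P(pre),q,rate=200)
    print('pre',env.read_state()['width'],env.read_state()['time_s'])
    print('in',env.move_l(P((t[0],t[1],t[2]+zc)),q,rate=90,f_stop=12))
    st=env.read_state();print(w2r(st['tool_pos']+61*z))
    b=env.move_l(P((t[0],t[1],t[2]-5)),q,rate=25,f_stop=4)
    st=env.read_state();print('down',b,w2r(st['tool_pos']+61*z),st['force'],st['width'])
E
cat > p5.py <<'E'
from place import *
h=np.radians(45); q,z=ori(h,np.radians(25)); g=np.array([461,249.5,184.]); fw=np.array([np.cos(h),np.sin(h),0])
env.move_l(g-61*z,q,rate=150)
env.move_l(g-fw*60-61*z,q,rate=200)
carry(None,(135,38,174),8,78)
cv2.imwrite('pics/w5.png',viewer.camera('scene'));cv2.imwrite('pics/t5.png',viewer.camera('top'));print(env.read_state()['time_s'])
E
python3 - <<'E'
import sys; sys.path.insert(0,'.')
from h import *; from station import env
h=np.radians(45);q0,z0=ori(h,.4363);q1,z1=ori(yaw,.4363);fw=np.array([np.cos(h),np.sin(h),0])
from scipy.spatial.transform import Slerp
for a,b in((np.array([461,249.5,184])-fw*60-61*z0,r2w((0,38,182))-61*z1),):
  s=Slerp([0,1],R.from_quat([q0,q1]))
  for t in np.linspace(0,1,11): print(env.ik(a+(b-a)*t,s(t).as_quat()))
E
python3 p5.py
```

```text
[ 0.04  0.54  2.56  2.38  1.11 -1.54]
[-0.03  0.55  2.57  2.41  1.12 -1.55]
[-0.09  0.55  2.58  2.44  1.13 -1.56]
None
[-0.21  0.55  2.58  2.5   1.13 -1.57]
[-0.27  0.55  2.58  2.54  1.12 -1.56]
[-0.31  0.55  2.57  2.58  1.11 -1.56]
[-0.35  0.55  2.55  2.63  1.1  -1.55]
[-0.38  0.54  2.53  2.68  1.08 -1.54]
[-0.41  0.54  2.51  2.74  1.05 -1.53]
[-0.44  0.54  2.49  2.81  1.03 -1.53]Traceback (most recent call last):
  File "p5.py", line 5, in <module>
    carry(None,(135,38,174),8,78)
    ~~~~~^^^^^^^^^^^^^^^^^^^^^^^^
  File "place.py", line 8, in carry
    env.move_l(P(pre),q,rate=200)
    ~~~~~~~~~~^^^^^^^^^^^^^^^^^^^
station.IKError: the arm cannot follow that straight line within its joint ranges
```

```bash
sed -i 's/    env.move_l(P(pre),q,rate=200)/    env.reach(P(pre),q)/' place.py; sed -i '/^env.move_l(g/d' p5.py; python3 p5.py
```

```text
pre 55.326753029821745 17.1917
in False
[134.5  38.  181.8]
down True [135.22  37.73 173.53] [ 0.82 -1.03  2.58] 55.25314329483242
19.3417
```

View pics/w5.png

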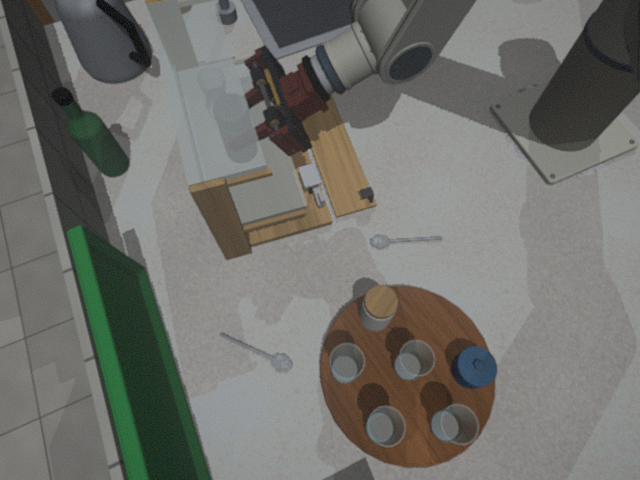

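View pics/t5.png

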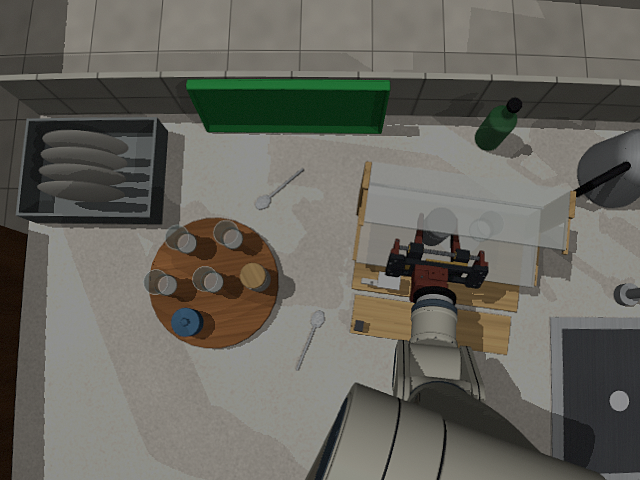

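Contact came at grasp height 173.5 (174 expected), and the caddy stands inside the upper tier at about (438,230) in the top view. I'll release it and go for the jar.

```bash
cat > p6.py <<'E'
from place import *
set_gripper(76)
q,z=ori(yaw,np.radians(25))
env.move_l(r2w((25,38,176))-61*z,q,rate=180)
h=np.radians(58); q,z=ori(h,np.radians(25)); g=np.array([549,205,82.]); fw=np.array([np.cos(h),np.sin(h),0])
env.reach(g-fw*70+[0,0,40]-61*z,q)
st=env.read_state();np.savez('w6.npz',p=st['tool_pos'],q=st['orientation'])
cv2.imwrite('pics/w6.png',viewer.camera('wrist'));cv2.imwrite('pics/t6.png',viewer.camera('top')[130:350,330:600])
print(st['time_s'],st['qpos'],st['width'])
E
python3 p6.py
```

```text
21.75 [-0.24  0.72  2.24  1.81  1.09 -1.38] 76.05146135174743
```

View pics/w6.png

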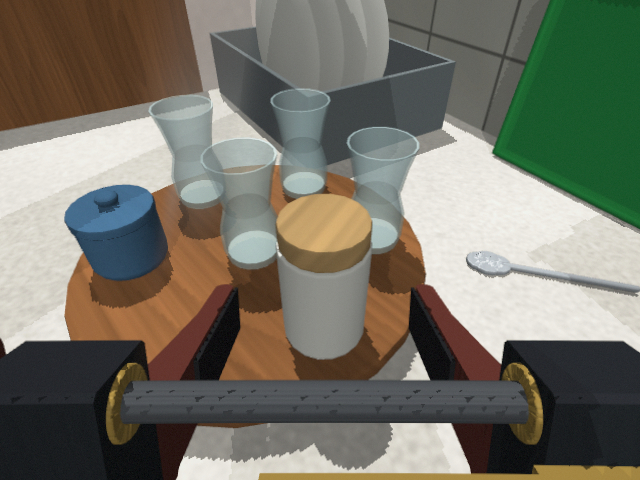

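View pics/t6.png

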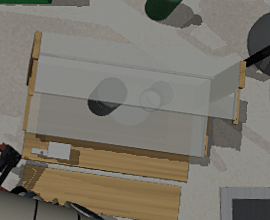

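The jar is centred between the pads (lid at (325,222)), and the caddy stands under the top board. Grasping the jar.

```bash
cat > p7.py <<'E'
from place import *
h=np.radians(58); q,z=ori(h,np.radians(25)); g=np.array([549,205,82.]); fw=np.array([np.cos(h),np.sin(h),0])
env.move_l(g-fw*70-61*z,q,rate=150)
print(env.move_l(g-61*z,q,rate=100,f_stop=10))
set_gripper(40); st=env.read_state(); print(st['width'],st['force'])
env.move_l(g+[0,0,88]-61*z,q,rate=120)
st=env.read_state();print(st['width'],st['force'],st['time_s'])
env.move_l(g-fw*60+[0,0,88]-61*z,q,rate=200)
carry(None,(135,130,158),8,78)
cv2.imwrite('pics/w7.png',viewer.camera('scene'));cv2.imwrite('pics/t7.png',viewer.camera('top'));print(env.read_state()['time_s'])
E
python3 p7.py
```

```text
False
53.76399000825681 [-0.12 -1.98  1.1 ]
53.35055749311434 [-0.1   0.67 -4.37] 24.4833
pre 53.6039104187385 26.2083
in False
[134.49 130.02 165.75]
down True [135.32 129.96 157.8 ] [0.11 0.18 4.3 ] 53.455562927178384
28.3583
```

View pics/w7.png

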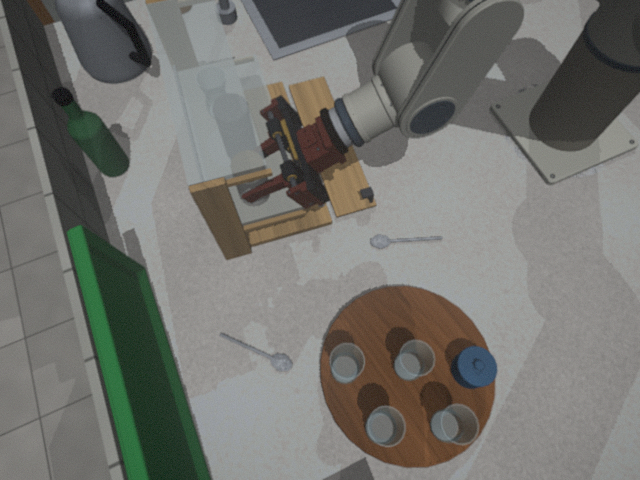

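View pics/t7.png

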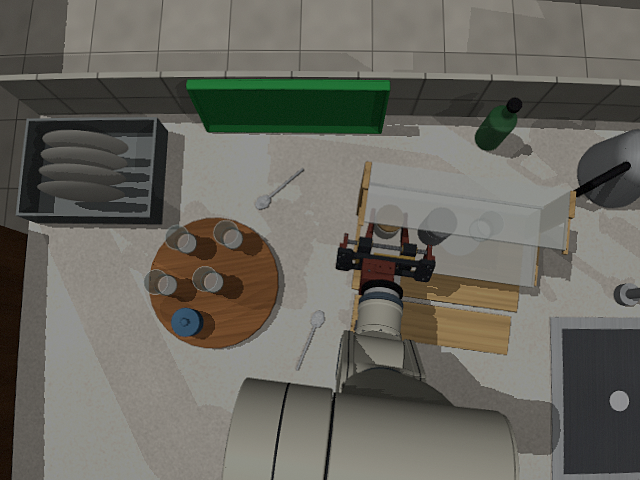

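```bash
cat > p8.py <<'E'
from place import *
set_gripper(74)
q,z=ori(yaw,np.radians(25))
env.move_l(r2w((25,130,160))-61*z,q,rate=180)
h=np.radians(30); q,z=ori(h,np.radians(25)); g=np.array([454.8,344,60.]); fw=np.array([np.cos(h),np.sin(h),0])
env.reach(g-fw*70+[0,0,60]-61*z,q)
set_gripper(80)
st=env.read_state();np.savez('w8.npz',p=st['tool_pos'],q=st['orientation'])
cv2.imwrite('pics/w8.png',viewer.camera('wrist'));cv2.imwrite('pics/t8.png',cv2.resize(viewer.camera('top')[130:370,330:600],None,fx=2.5,fy=2.5))
print(st['time_s'],st['qpos'],st['width'])
E
python3 p8.py
```

```text
31.4333 [ 0.77  0.79  2.52  3.37  1.3  -1.53] 80.15964511476895
```

View pics/w8.png

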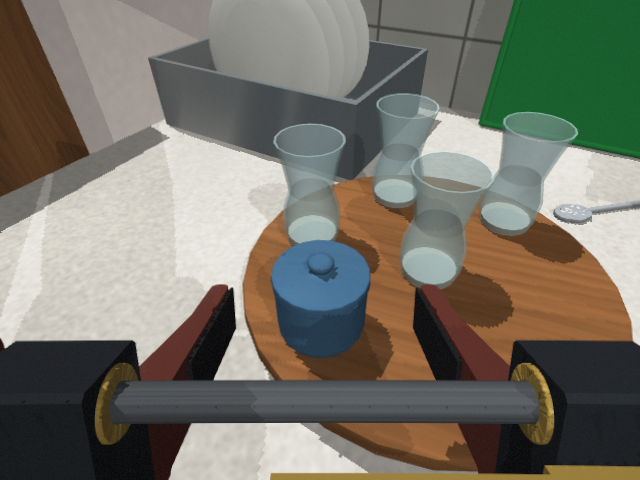

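View pics/t8.png

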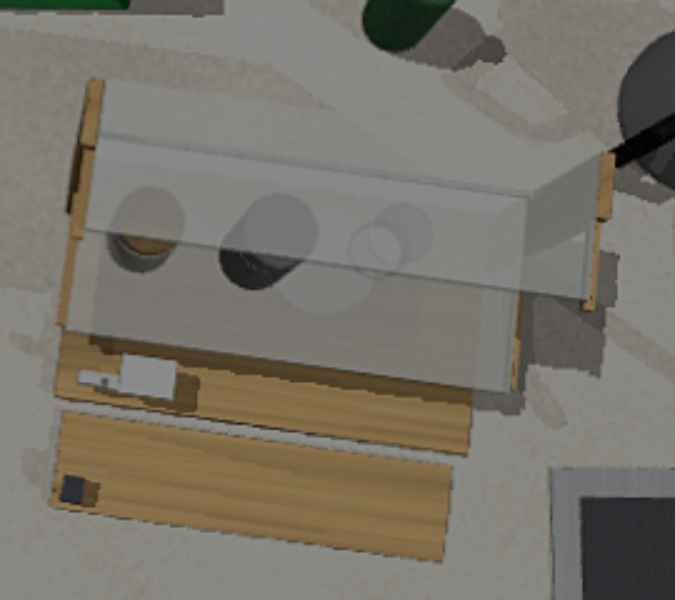

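The pot is centred ((321,263)); the jar and caddy both stand in the upper tier and glass5 has not moved. Picking the pot.

```bash
cat > p9.py <<'E'
from place import *
h=np.radians(30); q,z=ori(h,np.radians(25)); g=np.array([454.8,344,60.]); fw=np.array([np.cos(h),np.sin(h),0])
env.move_l(g-fw*70-61*z,q,rate=150)
print(env.move_l(g-61*z,q,rate=100,f_stop=10))
set_gripper(40); st=env.read_state(); print(st['width'],st['force'])
env.move_l(g+[0,0,60]-61*z,q,rate=120)
st=env.read_state();print(st['width'],st['force'],st['time_s'])
env.move_l(g-fw*50+[0,0,60]-61*z,q,rate=200)
q,z=ori(yaw,np.radians(25))
env.reach(r2w((-28,-120,140))-61*z,q)
carry(None,(84,-120,46),6,78)
cv2.imwrite('pics/w9.png',viewer.camera('scene'));cv2.imwrite('pics/t9.png',viewer.camera('top'));print(env.read_state()['time_s'])
E
python3 p9.py
```

```text
False
57.565121961530615 [-0.72  1.21 -1.05]
57.542082251856975 [-0.36 -0.66 -2.61] 34.0667
pre 57.33030596781167 37.0917
in False
[  83.97 -120.01   52.22]
down True [  84.09 -119.94   52.04] [-0.97  1.39  5.02] 57.47291050780359
38.775
```

View pics/w9.png

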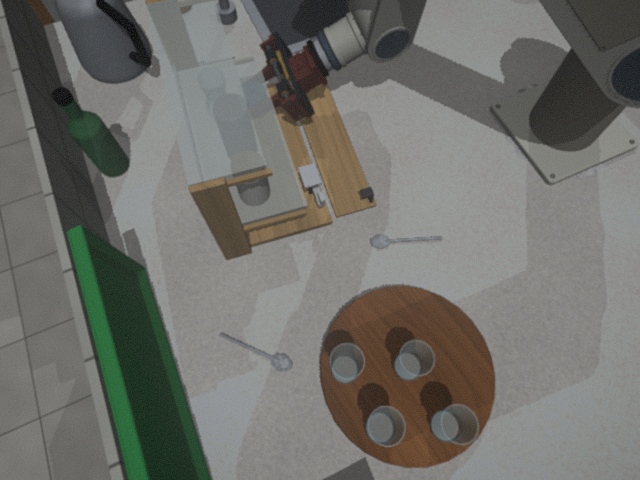

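View pics/t9.png

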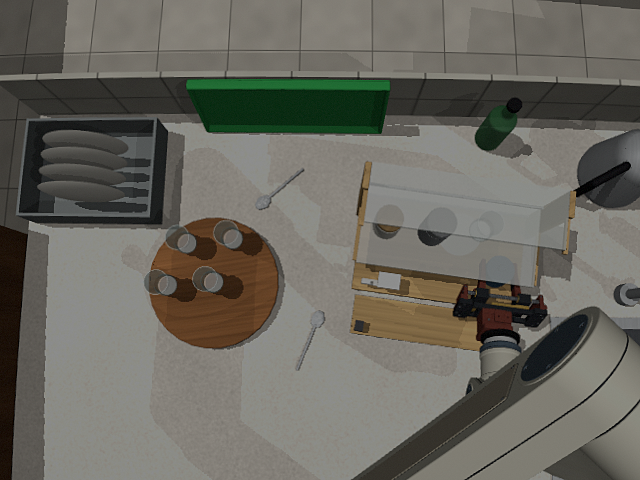

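The downward stop tripped at once, still 6 mm above the expected height. I'll check whether this is a transient or real contact before releasing.

```bash
cat > p10.py <<'E'
from place import *
q,z=ori(yaw,np.radians(25)); P=lambda r: r2w(r)-61*z
env.hold(0.3); st=env.read_state(); print(st['force'],w2r(st['tool_pos']+61*z))
for zz in (50,48,46,44):
    b=env.move_l(P((84,-120,zz)),q,rate=20,f_stop=5)
    env.hold(0.15); st=env.read_state(); print(zz,b,st['force'],w2r(st['tool_pos']+61*z),st['width'])
    if b or st['force'][2]>2: break
E
python3 p10.py
```

```text
[-3.68  0.15  4.7 ] [  84.21 -119.89   52.07]
50 False [-8.57  3.1  15.31] [  84.06 -119.93   51.72] 58.04856599612018
```

Contact is real (15 N), so I'll back off upward 3 mm and look from the wrist camera.

```bash
cat > p11.py <<'E'
from place import *
q,z=ori(yaw,np.radians(25)); P=lambda r: r2w(r)-61*z
env.move_l(P((84,-120,55)),q,rate=30)
env.hold(0.2); st=env.read_state(); print(st['force'],w2r(st['tool_pos']+61*z),st['width'],st['time_s'])
np.savez('w11.npz',p=st['tool_pos'],q=st['orientation'])
cv2.imwrite('pics/w11.png',viewer.camera('wrist'))
cv2.imwrite('pics/t11.png',cv2.resize(viewer.camera('top')[220:350,420:600],None,fx=4,fy=4,interpolation=cv2.INTER_CUBIC))
E
python3 p11.py
```

```text
[-0.22 -1.55 -2.96] [  83.81 -119.91   54.46] 57.41112430192442 39.9917
```

View pics/w11.png

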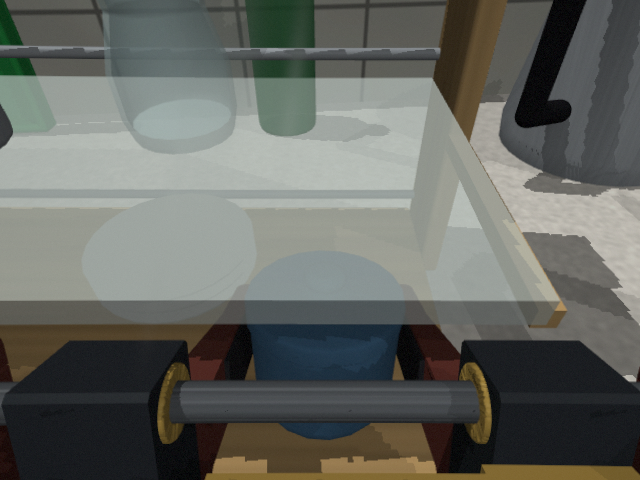

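View pics/t11.png

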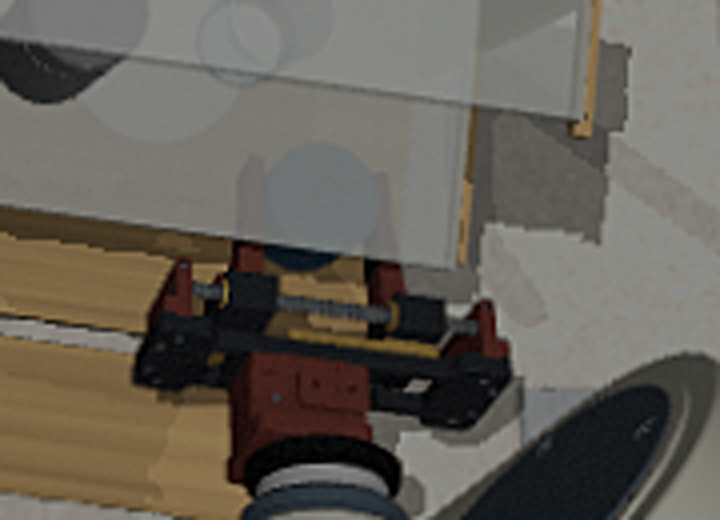

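In the wrist view the pot (top edge (325,252), bottom front (322,437)) sits between the pads, half behind the board. I'll compare this with where an upright pot should project.

```bash
cat > m5.py <<'E'
from m1 import *
W=viewer.camera_params('wrist')
for f,g in(('w8.npz',None),('w11.npz',None)):
    d=np.load(f)
    Tw=np.eye(4);Tw[:3,:3]=R.from_quat(d['q']).as_matrix();Tw[:3,3]=d['p']; Tc=Tw@W['tool_from_camera']
    if f=='w8.npz': B=np.array([454.8,344,30.]); fw=np.array([np.cos(np.radians(30)),np.sin(np.radians(30)),0])
    else: B=d['p']+61*Tw[:3,2]-[0,0,30]; fw=XR
    tip=d['p']+80*Tw[:3,2]
    for tl in ((0,) if f=='w8.npz' else (-.2,0,.2)):
        U=np.array([0,0,1])*np.cos(tl)+fw*np.sin(tl); F=fw*np.cos(tl)-np.array([0,0,1])*np.sin(tl)
        C=B+[0,0,30]-30*U
        print(f,tl,'lidback',proj(W,C+53*U+30*F,Tc),'lidfront',proj(W,C+53*U-30*F,Tc),'lidlow',proj(W,C+44*U-30*F,Tc),'botfront',proj(W,C-29*F,Tc),'knob',proj(W,C+62*U,Tc))
im=cv2.imread('pics/w11.png'); cv2.imwrite('pics/w11c.png',cv2.resize(im[230:450,200:460],None,fx=3,fy=3,interpolation=cv2.INTER_CUBIC))
E
python3 m5.py|tail -4
```

```text
w8.npz 0 lidback [323.73 238.6 ] lidfront [323.76 310.72] lidlow [323.76 321.07] botfront [323.76 363.26] knob [323.75 260.35]
w11.npz -0.2 lidback [325.02 236.21] lidfront [325.28 387.38] lidlow [325.21 396.04] botfront [324.96 425.1 ] knob [325.19 289.15]
w11.npz 0 lidback [324.98 238.21] lidfront [325.29 364.67] lidlow [325.24 379.98] botfront [325.   435.85] knob [325.16 274.39]
w11.npz 0.2 lidback [324.94 243.39] lidfront [325.3 340. ] lidlow [325.25 360.95] botfront [325.06 443.26] knob [325.12 263.05]
```

View pics/w11c.png

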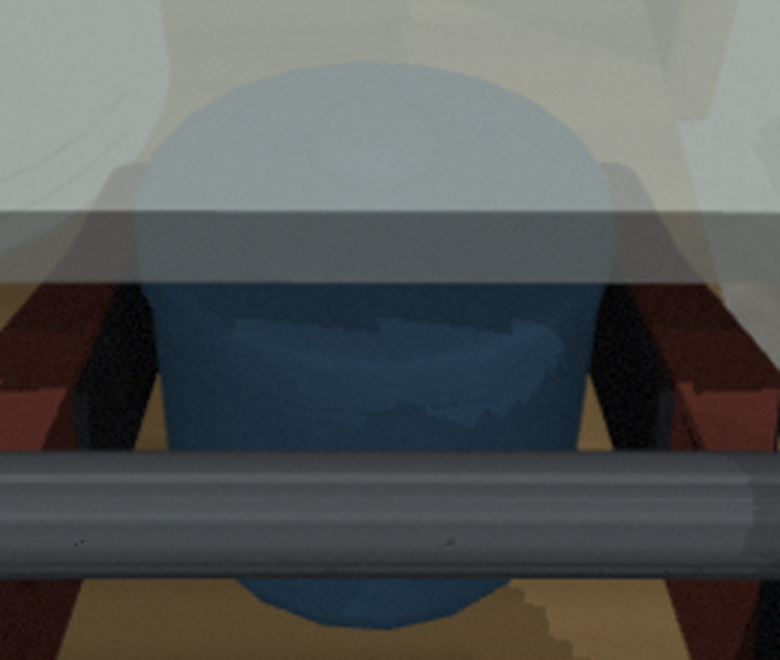

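```bash
cat > m6.py <<'E'
from m1 import *
from scipy.optimize import least_squares
W=viewer.camera_params('wrist');d=np.load('w11.npz')
Tw=np.eye(4);Tw[:3,:3]=R.from_quat(d['q']).as_matrix();Tw[:3,3]=d['p']; Tc=Tw@W['tool_from_camera']
G=d['p']+61*Tw[:3,2]
def pts(tl,s,f=0):
    U=np.array([0,0,1])*np.cos(tl)+XR*np.sin(tl); F=XR*np.cos(tl)-np.array([0,0,1])*np.sin(tl)
    C=G+XR*f+[0,0,-s]-30*U
    a=np.radians(np.arange(0,360,2))
    top=np.array([proj(W,C+53*U+30*(F*np.cos(x)+YR*np.sin(x)),Tc) for x in a])
    low=np.array([proj(W,C+44*U+30*(F*np.cos(x)+YR*np.sin(x)),Tc) for x in a])
    bot=np.array([proj(W,C+29*(F*np.cos(x)+YR*np.sin(x)),Tc) for x in a])
    return np.array([top[:,1].min(),bot[:,1].max(),low[:,1].max(),proj(W,C+62*U,Tc)[1],low[low[:,0].argmax(),1],top[:,0].max()-top[:,0].min(),low[:,0].max()-low[:,0].min()])
for a in((0,0,0),(0,6,0),(.2,0,0),(.3,0,0),(.2,0,-4),(.1,3,0)): print(a,pts(*a))
print('obs: 250.7, 439.3, ~352?, ~280?, 333?, width',(612-135)/3)
E
python3 m6.py|tail -7
python3 -c "
import cv2
im=cv2.imread('pics/w11.png');c=im[230:450,200:460].astype(float)*1.0
b=cv2.createCLAHE(6,(6,6)).apply(im[:,:,1])[230:450,200:460]
cv2.imwrite('pics/w11d.png',cv2.resize(b,None,fx=3,fy=3,interpolation=cv2.INTER_CUBIC))"
```

```text
(0, 0, 0) [238.21 435.85 379.98 274.39 316.24 166.01 159.37]
(0, 6, 0) [248.73 442.26 389.43 286.   326.11 161.52 155.23]
(0.2, 0, 0) [243.39 443.26 360.95 263.05 311.02 162.38 157.52]
(0.3, 0, 0) [247.   445.41 350.72 258.76 307.65 160.36 156.45]
(0.2, 0, -4) [249.49 454.61 372.27 270.88 319.62 165.85 160.79]
(0.1, 3, 0) [245.62 443.31 375.73 274.14 319.66 162.03 156.4 ]
obs: 250.7, 439.3, ~352?, ~280?, 333?, width 159.0
```

View pics/w11d.png

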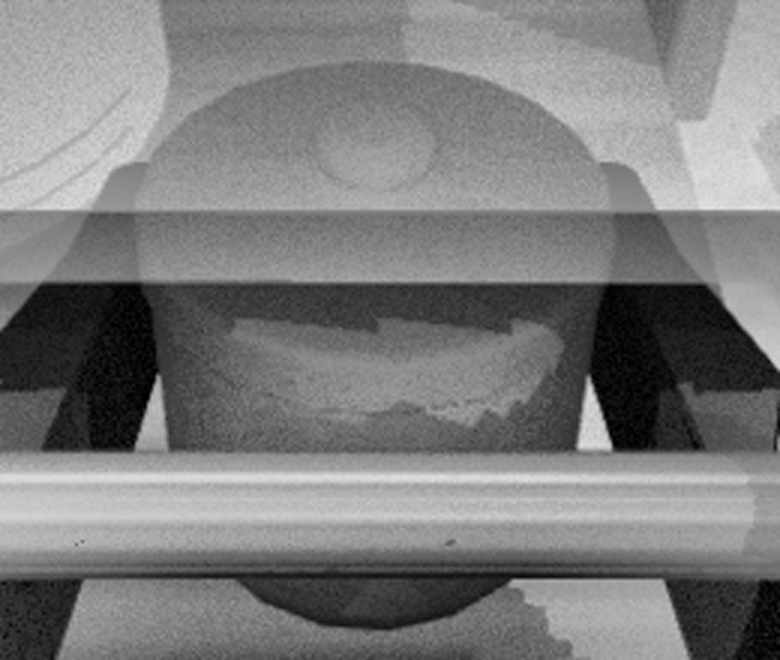

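The pot leans inward by about 0.13 rad in the grip and has slipped roughly 2–3 mm. That explains the early contact at the inner rim, and it is well inside the stable range. I'll lower to touch, release so it settles flat, and check.

```bash
cat > p12.py <<'E'
from place import *
q,z=ori(yaw,np.radians(25)); P=lambda r: r2w(r)-61*z
env.move_l(P((85,-120,51.5)),q,rate=15,f_stop=5)
env.hold(.1);st=env.read_state(); print(st['force'],w2r(st['tool_pos']+61*z))
set_gripper(63); env.hold(.3); set_gripper(76); env.hold(.2)
st=env.read_state();print(st['width'],st['force'],st['time_s'])
np.savez('w12.npz',p=st['tool_pos'],q=st['orientation'])
cv2.imwrite('pics/w12.png',viewer.camera('wrist'))
E
python3 p12.py
```

```text
[-2.33  0.33  5.45] [  84.74 -120.03   52.19]
75.99487493038379 [ 0.17 -0.59  0.16] 41.7333
```

View pics/w12.png

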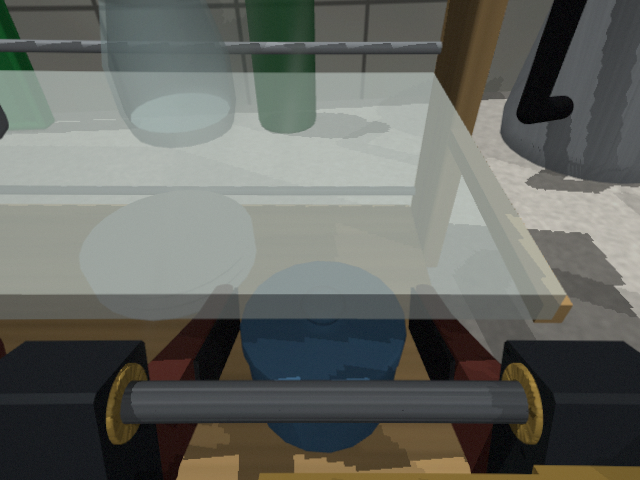

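The pot has settled flat (lid back edge at y=262, front at about 383). Backing out, then checking.

```bash
cat > p13.py <<'E'
from place import *
W=viewer.camera_params('wrist');d=np.load('w12.npz')
Tw=np.eye(4);Tw[:3,:3]=R.from_quat(d['q']).as_matrix();Tw[:3,3]=d['p']; Tc=Tw@W['tool_from_camera']
print('bottom front',w2r(plane(W,(322,450),16,Tc)),'lid back',w2r(plane(W,(324,262),69,Tc)))
q,z=ori(yaw,np.radians(25)); P=lambda r: r2w(r)-61*z
env.move_l(P((-35,-120,53)),q,rate=120,f_stop=10)
env.move_l(P((-35,-120,140)),q,rate=200)
st=env.read_state();np.savez('w13.npz',p=st['tool_pos'],q=st['orientation'])
cv2.imwrite('pics/w13.png',viewer.camera('wrist'))
q,z=ori(0.45,np.radians(35)); env.reach([330,160,300],q)
cv2.imwrite('pics/t13f.png',viewer.camera('top'));cv2.imwrite('pics/s13f.png',viewer.camera('scene'))
t=cv2.imread('pics/t13f.png');s=cv2.imread('pics/s13f.png')
cv2.imwrite('pics/t13.png',cv2.resize(t[150:350,340:590],None,fx=3.2,fy=3,interpolation=cv2.INTER_CUBIC))
cv2.imwrite('pics/s13.png',cv2.resize(s[40:265,165:400],None,fx=2.6,fy=2.6,interpolation=cv2.INTER_CUBIC))
print(env.read_state()['time_s'])
E
python3 p13.py
```

```text
bottom front [  52.02 -118.54   16.  ] lid back [ 105.35 -119.35   69.  ]Traceback (most recent call last):
  File "p13.py", line 10, in <module>
    q,z=ori(0.45,np.radians(35)); env.reach([330,160,300],q)
                                  ~~~~~~~~~^^^^^^^^^^^^^^^^^
station.IKError: the arm cannot take that pose within its joint ranges
```

```bash
ls pics
```

```text
a_scene.png
a_top.png
a_wrist.png
c1.png
c2.png
c3.png
c4.png
s2.png
t11.png
t5.png
t6.png
t7.png
t8.png
t9.png
w1.png
w11.png
w11c.png
w11d.png
w12.png
w13.png
w2.png
w3.png
w4.png
w5.png
w6.png
w7.png
w8.png
w9.png
```

```bash
cat > p14.py <<'E'
from place import *
h=np.radians(45);q,z=ori(h,np.radians(25));fw=np.array([np.cos(h),np.sin(h),0])
env.reach(np.array([461,249.5,184.])-fw*60-61*z,q)
cv2.imwrite('pics/t13f.png',viewer.camera('top'));cv2.imwrite('pics/s13f.png',viewer.camera('scene'))
t=cv2.imread('pics/t13f.png');s=cv2.imread('pics/s13f.png')
cv2.imwrite('pics/t13.png',cv2.resize(t[150:350,340:590],None,fx=3.0,fy=3,interpolation=cv2.INTER_CUBIC))
cv2.imwrite('pics/s13.png',cv2.resize(s[40:265,165:400],None,fx=2.6,fy=2.6,interpolation=cv2.INTER_CUBIC))
print(env.read_state()['time_s'])
E
python3 p14.py
```

```text
45.4667
```

View pics/w13.png

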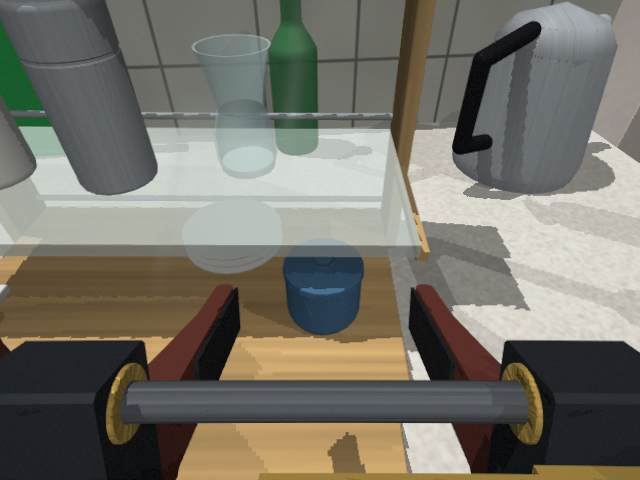

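View pics/t13.png

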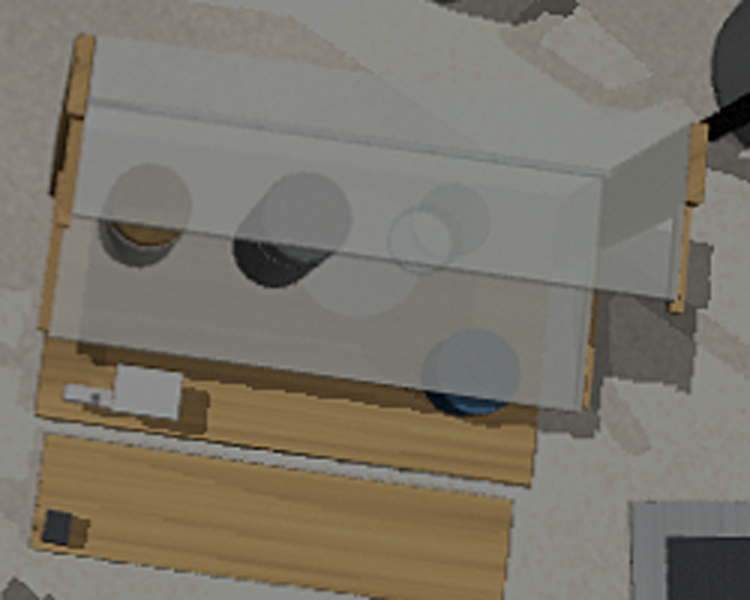

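View pics/s13.png

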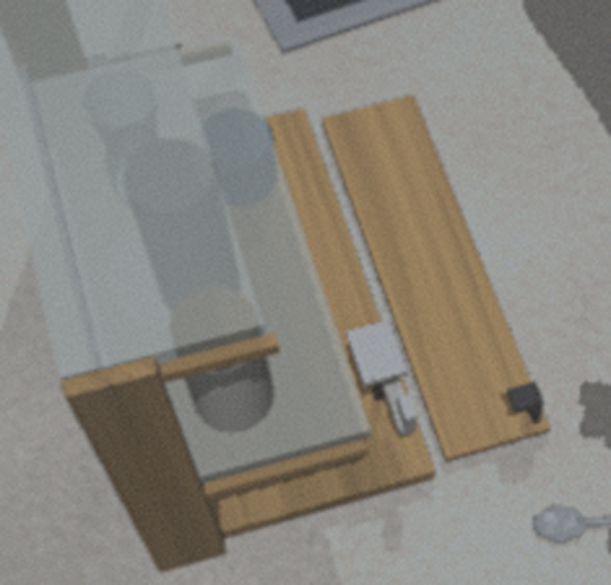

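View pics/t13f.png

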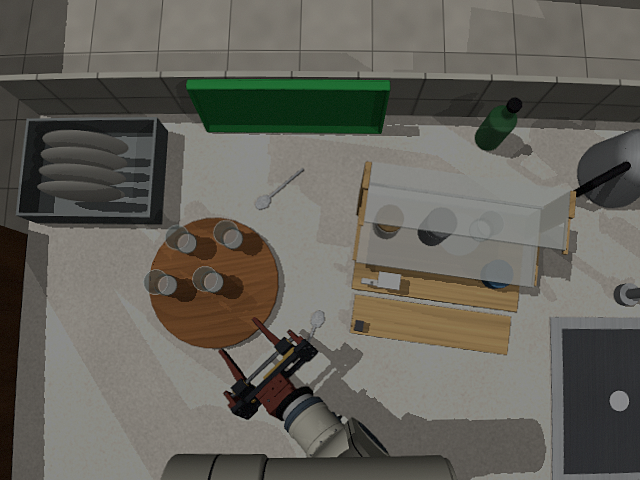

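All three are in place, and the bystanders match the first picture. Last check: casting rays to measure positions and heights in the rack frame.

```bash
cat > m7.py <<'E'
from m1 import *
for n,t,s,z in(('caddy',(308,216),(169,176),226),('jar',(147,207),(214,322),200),('pot',(472,372),(240,138),69)):
    a=f(t,3,(340,150));b=f(s,2.6,(165,40))
    p,e=tri([ray(T,a),ray(S,b)]); print(n,'top',w2r(plane(T,a,z))[:2],'scene',w2r(plane(S,b,z))[:2],'tri',w2r(p),e[0])
for n,t,z in(('caddy foot',(270,245),106),('jar foot',(138,226),106),('glass5 foot',(420,241),106),('pot foot',(463,385),16)): print(n,w2r(plane(T,f(t,3,(340,150)),z)))
a=cv2.imread('pics/a_top.png').astype(int);b=cv2.imread('pics/t13f.png').astype(int)
print('diff turntable glasses',[np.abs(a[y0:y1,x0:x1]-b[y0:y1,x0:x1]).mean() for x0,y0,x1,y1 in((140,215,225,296),(210,215,245,250),(255,165,306,210),(300,308,326,330))])
E
python3 m7.py|tail -8
```

```text
caddy top [135.13  37.43] scene [134.76  41.97] tri [135.47  36.79 220.56] 0.8467403075719425
jar top [132.45 132.64] scene [133.63 132.35] tri [133.08 132.41 199.68] 0.5882099419891825
pot top [  75.87 -114.2 ] scene [  71.92 -114.58] tri [  73.79 -112.61   72.22] 1.7448258734519533
caddy foot [137.48  40.31 106.  ]
jar foot [138.04 129.97 106.  ]
glass5 foot [154.34 -60.16 106.  ]
pot foot [  72.8  -123.24   16.  ]
diff turntable glasses [np.float64(4.678625030259017), np.float64(4.921088435374149), np.float64(6.3198257080610025), np.float64(6.553613053613054)]
```

```bash
python3 -c "
from station import env,workorder
print(env.read_state()['force'],env.read_state()['time_s']); print(workorder.sign_off())"
```

```text
[ 0.22535203 -0.00417469  0.5651578 ] 45.4667
the job is handed in; nothing more can be done
None
```

The job is done and was handed in at 45.5 s of the 72 s allowed. `sign_off` gave no verdict.

I pressed the hook about 13 mm down and the flap dropped flat. Then I carried the caddy and the jar to the upper tier and the pot to the lower tier, all with the tool tilted down 25°.

| Item | Tier | Last measured x, y (mm, rack frame) | Needed x (mm) |
|---|---|---|---|
| Caddy | upper | about 135, 38 | 115–188 |
| Jar | upper | about 133, 132 | 115–188 |
| Pot | lower | 73–81, −112 to −123 | 60–188 |

In the last pictures all three stand upright, the flap is down, and the glasses, saucers and spoons look unmoved. Glass5's foot measured the same within about 1 mm. The arm is clear of everything.

**What disagreed or went wrong:**
- **Pot tilt:** the pot leaned inward in the grip by an estimated 0.13 rad, so it touched the floor about 6 mm early. One downward nudge reached 15 N. I backed off, lowered it until it touched and let go, and it settled flat.
- **Pot position:** my readings of where the pot ended up differ by about 8 mm in x, but all are well inside the limit.
- **Heights:** before the moves, two- and three-view measurements of the jar, caddy and hook tops came out 2–6 mm below the stated values. On placing, contact came within 0.5 mm of the expected height for the caddy and jar.
- **Failed moves:** three commanded poses or lines were out of the arm's reach. Nothing moved on those calls, and I re-planned each one.

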